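Run a two-turn rub test on the hand-cranked tester

ROBOT

A 7-joint arm with a two-finger parallel gripper is mounted at the origin on a cart in front of the work surface, level with it; the furniture and walls round the work are solid. World frame = base frame: x ahead of the robot, y to its left, z up, the work surface at z = 0. Lengths are in m, angles in rad, forces in N, time in s.
With the tool pointing down it reaches from about 0.425 to 0.925 m from the base axis. Payload 6.8 kg.
Tool frame: the origin (TCP) lies on the centre line of the jaws, within the pads' length; the fingertips stand bot.finger_overhang ahead of it and the grasp point (between the pads) lies 3 mm ahead of it (bot.finger_overhang is the distance from the TCP to the fingertips, in m); z points along the fingers, y is the direction in which the jaws open and shut (so a half turn about z gives the same grasp; the last joint's range is limited). The gripper opens to 85 mm and grips with 20 to 120 N. Pads are 22 mm wide; open, the fingers measure 114 mm over their backs; the gripper's body (76 mm by 85 mm) begins 54 mm behind the grasp point. The pads swing forward as they close: fully open they stand 13 mm farther back than shut.
Start: joints at [0.998, 0.477, 0.022, 1.555, -0.011, 1.109, -0.083], TCP at [0.303, -0.603, 0.253] pointing down, gripper open.
Joint ranges: [-2.96, 2.96], [-0.34, 2.1], [-1.41, 1.46], [0.24, 2.44], [-1.37, 4.51], [0.17, 1.92], [-2.96, 2.96]. Speed limits (rad/s): [2.39, 2.39, 3.14, 3.14, 3.14, 3.14, 3.14].

INTERFACE

Orientations are given as a unit quaternion [w, x, y, z].
In Python, from station import bot gives the robot as it stands.
- The arm moves only by the tool drive_tool, never from a script. Its argument "increments" is text: rows parted by semicolons, each of 4 numbers parted by spaces: the shift along the world's x, y, z in m, then the turn about the world's z in rad. In form: tx ty tz spin; .... A call has 1 to 12 rows; each row shifts and turns the commanded pose from where the row before left it; what a row does not reach is not made up. A row lasts 1/12 s, in which the tool goes at most 41.7 mm and 7.16 degrees, less where a joint would pass 70% of its speed; a pose out of reach is approached as far as the arm can. A call is refused whole if a number of a shift passes 0.0417 or a number of a turn 0.125, either way. A call with a gripper value outside its range is refused whole. "grip" is the opening, from 0 (shut) to 1 (fully open), set as the call begins (left out, the last holds). The fingers move at their own pace and stop on an object; "squeeze" is the grip in N (left out, the last holds). Time passes only in rows, so rows that do not move let the fingers close. It gives the time, the measured TCP pose, the force and the opening at its end, in the units of the state.
- bot.get_obs(): the state, without advancing time (a new reading comes with each control period).
- bot.read_camera(name): name is "scene" or "top" or "wrist"; returns the picture (384x512x3 uint8, red, green, blue); there is no depth.
- bot.calibration(name): a dict with "fx", "fy", "cx", "cy" (pixels), "camera_from_world" (4x4, takes a point from world to camera coordinates). Camera axes: x right, y down, z forward; pixel columns grow to the right and rows downward; lengths in m; the calibration is good to about 2 mm. A picture is of the moment at which its call begins: read the wrist's pose just before it. calibration takes no time and is no camera call; for the wrist camera it gives the pose at the moment of the call.
- bot.hand_in(): hands the job in, once; it reports no verdict.
The state is a dict: "t": time; "q": joint angles; "joint_vel": joint speeds; "joint_torque": joint torques, N m; "eef_pos": TCP position; "tool_rot": TCP orientation; "contact_force": force on the tool from outside, world axes, zero at the start; "torque": the same for the moment, N m; "gripper_width": opening from 0.0 (shut) to 1.0 (fully open).
Only numpy, scipy, OpenCV 4.12 (cv2) and the standard library are available. Lean on these libraries where they do the work, as an engineer would, in place of code of your own. Each camera call takes 0.05 s, during which the arm holds its last target.

TASK

Lay the flat oblong test block in the rub tester's nest so that it sits fully down, then take the crank by its knob and wind it clockwise (seen from above) exactly two full turns, letting go with the handle back where it started and the block still in the nest. Each turn has a heavy half and a half where the spring drives the handle on: keep a slow, steady speed of some seven seconds a turn through both, never letting the crank race ahead (half a turn a second is too fast) or roll back, and do not force the knob inwards or outwards. Leave the other loose things where they are.

Things in the scene. Friction and masses are not known exactly. Their poses are not given: they have to be found in the camera images.
- test_block: Flat pale grey test block, 35 x 50 x 12 mm, 0.16 kg. Origin at the centre of its underside, x along the 35 mm side, y along the 50 mm side, z up. It starts lying flat on the worktop, to the robot's left.
- nest_in (a point): Centre of the floor of the nest, an aluminium frame on the left end of the tester's grey base plate; 16 mm above the worktop, z up. Pocket 38 (x) x 53 mm (y), rim 8 mm high, 5 mm thick. Rims at the two y ends are whole; along the sides only 9 mm corner pieces stand, so the middle 35 mm is open to floor level for fingers. The block's y goes along this y, either way round.
- nest: The whole nest: plate 70 x 70 x 4 mm with the frame on it, fixed on the tester's base plate (100 x 298 x 12 mm). Origin at the centre of its underside, 12 mm above the worktop, axes as nest_in. Its y axis is also the tester's stroke, pointing away from the crank. It is bolted anywhere within 16 mm along y, so the crank's distance from it is not fixed.
- tip_end (a point): Lower end of the sprung black rubbing tip, 26 mm above the worktop at rest, under a 20 x 20 mm aluminium holder that tops out 49 mm above the worktop. At home it stands clear of the pocket, 42 to 58 mm on the nest's -y side; each turn of the crank carries it 40 mm along +y, over the block (top of the seated block 28 mm above the worktop), and back.
- knob_grip (a point): Mid-height of the crank's upright round black knob, 24 mm in diameter, 53 to 92 mm above the worktop (this point: 76 mm). It spins freely on its pin, so the hand need not turn; ignore its axes. Crank arm below: top at 50 mm. At home it lies on the nest's -y side of the crank's axis. Its distance from the axis (throw) is clamped at 44 to 64 mm, differs each time; throw and axis are not measured.
- crank (a joint): Crank angle (rad): 0 at home (start), growing clockwise seen from above without end; 12.566 is two turns. The direction axis-to-knob is the nest's -y turned clockwise by it. Friction 0.06 N m. A spring resists over the first half of each turn (up to 0.5 N m, 7 to 12 N at the knob, heaviest a third of a turn in) and drives it on over the second half. Let go near home it stays.
- knob_give (a joint): How far the knob's sprung pin is forced along the crank arm (m): 0 free, positive outward from the axis, 4 N per mm, at most 10 mm each way. Beyond 3.5 mm (14 N) the pin is strained.
- square_block: Pale grey square block, 40 x 40 x 18 mm, loose, not for this job. Origin at the centre of its underside.
- oil: Small oil bottle, 32 mm in diameter and 77 mm high, loose, behind the tester; bystander. Origin at the centre of its underside.
- stamp: Small hand stamp with a turned wooden knob, 22 x 30 x 62 mm, loose, to the right; bystander. Origin at the centre of its underside.
There are look-alikes about, which are no part of the job. What is shaped like the test_block but green or purple is not meant.

How it is judged:
On the way, in this order (a step that is already met when the one before it is completed fails the run):
1. the test block lies fully down in the nest and the fingers have let go of it, before the crank is wound (z of test_block in the frame of nest_in between -0.003 and 0.0025 m and x of test_block in the frame of nest_in between -0.0035 and 0.0035 m and y of test_block in the frame of nest_in between -0.0035 and 0.0035 m and angle between test_block's own z axis and vertical below 0.08 rad and contact force between the fingers and test_block below 0.1 N and value of joint crank below 0.4 rad), for 0.2 s.
2. the crank has been wound through the first heavy spot with the block in the nest (z of test_block in the frame of nest_in between -0.003 and 0.0025 m and x of test_block in the frame of nest_in between -0.0035 and 0.0035 m and y of test_block in the frame of nest_in between -0.0035 and 0.0035 m and angle between test_block's own z axis and vertical below 0.08 rad and value of joint crank above 3.3 rad), for 0.05 s.
3. the crank has been wound through the second heavy spot with the block in the nest (z of test_block in the frame of nest_in between -0.003 and 0.0025 m and x of test_block in the frame of nest_in between -0.0035 and 0.0035 m and y of test_block in the frame of nest_in between -0.0035 and 0.0035 m and angle between test_block's own z axis and vertical below 0.08 rad and value of joint crank above 9.58319 rad), for 0.05 s.
At the end, for the whole second after the job is handed in: The crank stands still within 0.3 rad of two full turns clockwise from its start; the test block lies flat and at rest on the nest's floor (underside within 2.5 mm of it, centred within 3.5 mm) (z of test_block in the frame of nest_in between -0.003 and 0.0025 m and x of test_block in the frame of nest_in between -0.0035 and 0.0035 m and y of test_block in the frame of nest_in between -0.0035 and 0.0035 m and angle between test_block's own z axis and vertical below 0.08 rad and value of joint crank between 12.2664 and 12.8664 rad and velocity of joint crank between -0.05 and 0.05 rad/s and linear speed of test_block below 0.01 m/s); the robot touches nothing.
It fails at once if the crank races (faster than half a turn a second, 3.2 rad/s) (velocity of joint crank above 3.2 rad/s).
It fails at once if the crank rolls back (faster than 0.5 rad/s backwards, more than 0.4 rad from its start and its end) (velocity of joint crank below -0.5 rad/s and value of joint crank between 0.4 and 12.1664 rad).
It fails at once if the crank is wound more than 0.5 rad past two turns (value of joint crank above 13.0664 rad).
It fails at once if the knob is forced more than 3.5 mm inwards or outwards along the crank arm (14 N) (value of joint knob_give above 0.0035 m or value of joint knob_give below -0.0035 m).
It fails at once if a bystander (square block, oil bottle, stamp) is moved more than 20 mm (distance of any of square_block, oil, stamp from where it was at the start of the episode above 0.02 m).
It also fails if it takes over 72 s, if anything falls off the work surface, if the arm or the gripper's body presses on something with over 40 N, if the wrist force passes 120 N, or if a joint passes its speed limit or range.

## Working session

There is one attempt and no reset: what is moved stays moved. The work goes in short steps, Python scripts to look and compute and a tool call to move; the robot and the scene stay as the last step left them, time stands still between calls to the robot, and variables do not carry over. Pictures are saved under pics/ and viewed, and the job is handed in when it is done.

Besides the shell and the picture viewer there is one more tool, called after "Call:" as name(argument=value, ...), one argument or row to a line, values as JSON. drive_tool: Moves the arm, as the interface text tells. Its arguments: {"type":"object","properties":{"increments":{"type":"string"},"grip":{"type":"number"},"squeeze":{"type":"number"}},"required":["increments"]}

```bash
ls; mkdir -p pics; python3 - <<'E'
from station import bot
import cv2,numpy as np
o=bot.get_obs();print({k:np.round(v,3) for k,v in o.items()},bot.finger_overhang)
for n in ("scene","top"):
    im=bot.read_camera(n);cv2.imwrite(f"pics/{n}0.png",im[:,:,::-1]);
    c=bot.calibration(n);print(n,c)
E
```

```text
pics
{'t': np.float64(0.0), 'q': array([ 0.998,  0.478,  0.022,  1.556, -0.012,  1.109, -0.083]), 'joint_vel': array([ 0.001,  0.   ,  0.   , -0.002,  0.   ,  0.   ,  0.001]), 'joint_torque': array([ 0.0000e+00, -5.9645e+01,  1.6080e+00, -2.8120e+01,  1.2000e-02,
        9.0000e-03,  0.0000e+00]), 'eef_pos': array([ 0.302, -0.603,  0.252]), 'tool_rot': array([-0.001,  0.973,  0.23 , -0.   ]), 'contact_force': array([-0.815,  0.626,  0.253]), 'torque': array([-0.005,  0.052,  0.001]), 'gripper_width': np.float64(1.001)} 0.022
scene {'fx': 372.4376283659887, 'fy': 372.4376283659887, 'cx': 256.9154109532501, 'cy': 192.19417365689802, 'camera_from_world': array([[-0.82820164, -0.56013919,  0.01805929,  0.42449818],
       [-0.39780683,  0.56487421, -0.72295702,  0.28537437],
       [ 0.39475533, -0.6059383 , -0.69065694,  0.87306281],
       [ 0.        ,  0.        ,  0.        ,  1.        ]])}
top {'fx': 421.7255964201883, 'fy': 421.7255964201883, 'cx': 258.26696292761045, 'cy': 189.98205997020932, 'camera_from_world': array([[ 0.01115946, -0.99988899,  0.00987328, -0.03316259],
       [-0.99297364, -0.0122445 , -0.1177006 ,  0.54030393],
       [ 0.11780843, -0.00849043, -0.99300004,  1.14207229],
       [ 0.        ,  0.        ,  0.        ,  1.        ]])}
```

View pics/scene0.png

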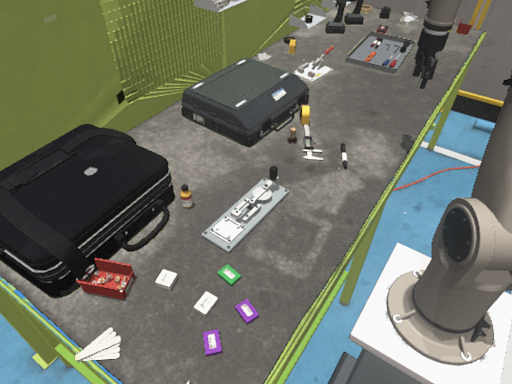

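View pics/top0.png

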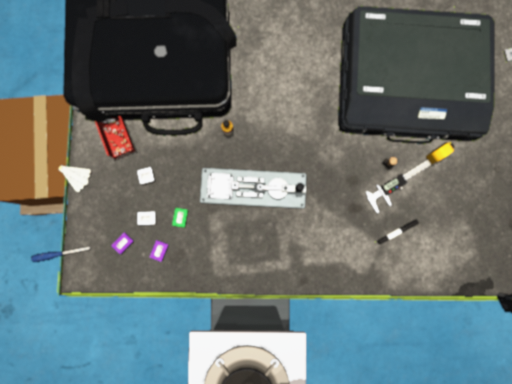

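Candidates (top view): pale oblong block at (146,218), pale squarish block at (145,175, probably square_block), green at (180,217), purple at (122,243) and (159,251). By the description it is the pale one at (146,218). I'll check it in a close crop and measure.

```bash
cat > h.py <<'E'
import numpy as np,cv2
from station import bot
def ray(n,u,v,c=None):
    c=c or bot.calibration(n);T=c["camera_from_world"];R=T[:3,:3];t=T[:3,3]
    o=-R.T@t;d=R.T@np.array([(u-c["cx"])/c["fx"],(v-c["cy"])/c["fy"],1]);return o,d
def onz(n,u,v,z,c=None):
    o,d=ray(n,u,v,c);return (o+d*(z-o[2])/d[2])
def proj(n,p,c=None):
    c=c or bot.calibration(n);T=c["camera_from_world"];q=T[:3,:3]@np.array(p)+T[:3,3]
    return np.array([c["fx"]*q[0]/q[2]+c["cx"],c["fy"]*q[1]/q[2]+c["cy"]])
E
python3 - <<'E'
from h import *
t=cv2.imread("pics/top0.png");s=cv2.imread("pics/scene0.png")
a=cv2.resize(t[150:265,100:200],None,fx=4,fy=4,interpolation=cv2.INTER_CUBIC)
cv2.imwrite("pics/c1.png",a)
b=cv2.resize(t[155:220,190:320],None,fx=6,fy=6,interpolation=cv2.INTER_CUBIC)
cv2.imwrite("pics/c2.png",b)
b=cv2.resize(s[160:330,150:300],None,fx=4,fy=3.5,interpolation=cv2.INTER_CUBIC)
cv2.imwrite("pics/c3.png",b)
# blocks
hsv=cv2.cvtColor(t,cv2.COLOR_BGR2HSV)
m=((hsv[...,1]<40)&(hsv[...,2]>160)).astype(np.uint8)
for c in cv2.findContours(m[150:270,100:200],0,2,offset=(100,150))[0]:
    if cv2.contourArea(c)<60: continue
    r=cv2.minAreaRect(c); P=np.array([onz("top",*p,0.012) for p in cv2.boxPoints(r)])
    print(r,np.linalg.norm(P[0]-P[1]),np.linalg.norm(P[1]-P[2]),P.mean(0),np.degrees(np.arctan2(*(P[1]-P[0])[1::-1])))
# base plate
for lo in (110,130):
  m=((hsv[...,1]<40)&(hsv[...,2]>lo)).astype(np.uint8)
  for c in cv2.findContours(m[150:225,190:320],0,2,offset=(190,150))[0]:
    if cv2.contourArea(c)<1500: continue
    r=cv2.minAreaRect(c); P=np.array([onz("top",*p,0.012) for p in cv2.boxPoints(r)])
    print(lo,r,P.round(4),P.mean(0))
E
```

```text
((146.0, 217.5), (13.0, 18.0), 90.0) 0.050414854563467185 0.03643447894509936 [0.46152287 0.2868159  0.012     ] -89.3219346887645
((145.0, 175.0), (15.037208557128906, 15.522278785705566), 75.96376037597656) 0.043722104158534815 0.043444724608177616 [0.5819125  0.29475499 0.012     ] -74.9043635788926
110 ((259.0, 193.99998474121094), (119.99998474121094, 59.99999237060547), -0.0) [[ 0.445   0.138   0.012 ]
 [ 0.6155  0.1427  0.012 ]
 [ 0.6199 -0.1997  0.012 ]
 [ 0.4489 -0.1987  0.012 ]] [ 0.53233975 -0.0294205   0.012     ]
130 ((254.99493408203125, 190.57106018066406), (110.21918487548828, 42.605735778808594), 4.085616588592529) [[ 0.4902  0.1406  0.012 ]
 [ 0.6116  0.1353  0.012 ]
 [ 0.5929 -0.1781  0.012 ]
 [ 0.4717 -0.1691  0.012 ]] [ 0.5416064  -0.01779307  0.012     ]
```

View pics/c1.png

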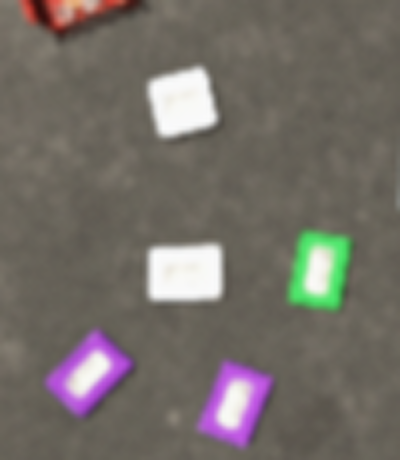

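View pics/c2.png

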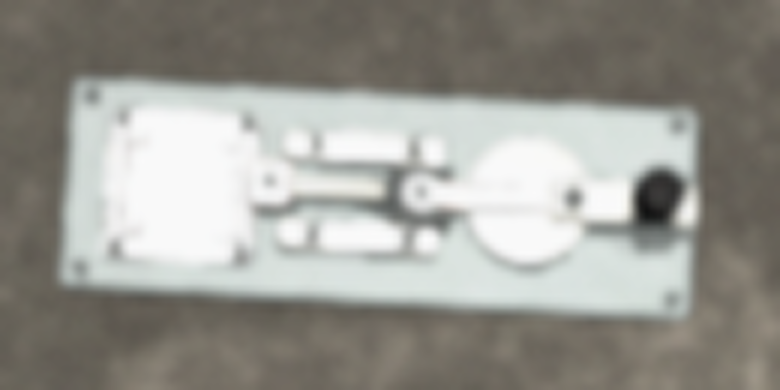

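View pics/c3.png

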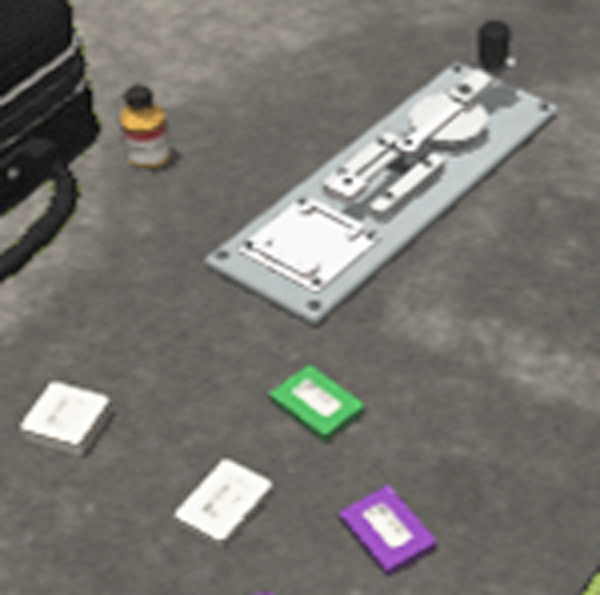

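Crop c1: the pale block at (146,218) measures 50 x 36 mm, oblong and therefore the test block. The one at (145,175) is square. c2 shows the nest at about (220,186), the crank disc at (278,188) and the knob at (300,187). Next I'll compute positions and the wrist camera's geometry.

```bash
python3 - <<'E'
from h import *
print("nest",onz("top",220.3,186.2,.024),"knob",onz("top",299.5,187.5,.092),"axis",onz("top",277.8,188.3,.03))
print("stamp",onz("top",391,161,.06),"oil",onz("top",227,126,.077))
# plate corners crop c2
for p in [(75,80),(697,112),(62,283),(685,317)]: print(onz("top",190+p[0]/6,155+p[1]/6,.012).round(4))
c=bot.calibration("wrist");T=c["camera_from_world"];o=bot.get_obs()
print(c["fx"],"cam pos",-T[:3,:3].T@T[:3,3]-o["eef_pos"],"axis",T[2,:3],"xaxis",T[0,:3])
E
```

```text
nest [0.55097926 0.07968717 0.024     ] knob [ 0.54150323 -0.13530679  0.092     ] axis [ 0.54630284 -0.08130937  0.03      ]
stamp [ 0.62204954 -0.39048148  0.06      ] oil [0.70976161 0.06069106 0.077     ]
[0.6031 0.1324 0.012 ]
[ 0.5915 -0.1629  0.012 ]
[0.5064 0.1359 0.012 ]
[ 0.4939 -0.157   0.012 ]
292.44702984506483 cam pos [0.06832704 0.03474759 0.12193444] axis [-0.26222673 -0.13070469 -0.95611371] xaxis [ 4.48227865e-01 -8.93919039e-01 -7.29953164e-04]
```

Call:
drive_tool(
  increments="0.0138 0.0335 0 0.0587;0.0138 0.0335 0 0.0587;0.0138 0.0335 0 0.0587;0.0138 0.0335 0 0.0587;0.0138 0.0335 0 0.0587;0.0138 0.0335 0 0.0587;0.0138 0.0335 0 0.0587;0.0138 0.0335 0 0.0587;0.0138 0.0335 0 0.0587;0.0138 0.0335 0 0.0587;0.0138 0.0335 0 0.0587;0.0138 0.0335 0 0.0587",
  grip=1,
)

```text
t: 1.1
eef_pos: [0.4682, -0.1997, 0.2532]
tool_rot: [-0.0, 0.833, 0.553, -0.0]
contact_force: [0.5, -0.1, -1.2]
gripper_width: 1.002
```

Call:
drive_tool(
  increments="0.0138 0.0335 0 0.0587;0.0138 0.0335 0 0.0587;0.0138 0.0335 0 0.0587;0.0138 0.0335 0 0.0587;0.0138 0.0335 0 0.0587;0.0138 0.0335 0 0.0587;0 0 0 0;0 0 0 0",
)

```text
t: 1.77
eef_pos: [0.5512, 0.0023, 0.253]
tool_rot: [-0.001, 0.723, 0.691, 0.0]
contact_force: [0.2, -1.2, 0.1]
gripper_width: 0.998
```

```bash
cat >> h.py <<'E'
import pickle
def snap(tag):
    c=bot.calibration("wrist");o=bot.get_obs();im=bot.read_camera("wrist")[:,:,::-1]
    cv2.imwrite(f"pics/{tag}.png",im);pickle.dump((c,o),open(f"pics/{tag}.pkl","wb"))
    print(round(float(o["t"]),2),o["eef_pos"].round(4),o["tool_rot"].round(4))
    return im,c,o
E
python3 - <<'E'
from h import *
snap("w1")
E
```

```text
1.77 [0.5512 0.0023 0.253 ] [-6.000e-04  7.228e-01  6.911e-01  2.000e-04]
```

View pics/w1.png

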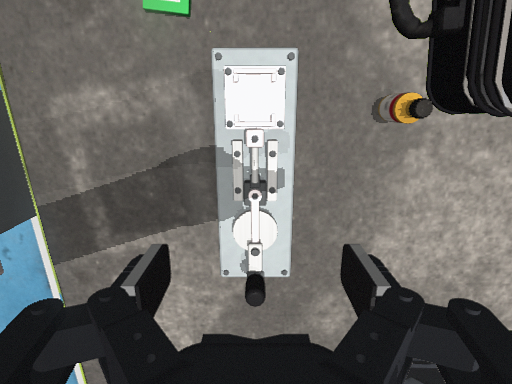

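The wrist view is clear: nest at about (255,99), crank disc at (255,230), knob top at (255,296), plate from (213,49) to (292,275). Next comes a closer measurement.

```bash
python3 - <<'E'
from h import *
im=cv2.imread("pics/w1.png");c,o=pickle.load(open("pics/w1.pkl","rb"))
cv2.imwrite("pics/w1a.png",cv2.resize(im[40:150,205:305],None,fx=5.4,fy=5.4,interpolation=cv2.INTER_CUBIC))
cv2.imwrite("pics/w1b.png",cv2.resize(im[180:310,200:310],None,fx=4.5,fy=4.5,interpolation=cv2.INTER_CUBIC))
E
```

```text
(no output)
```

View pics/w1a.png

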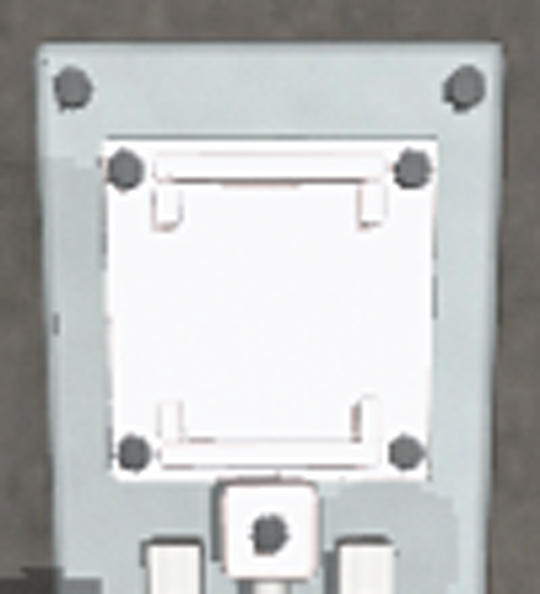

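View pics/w1b.png

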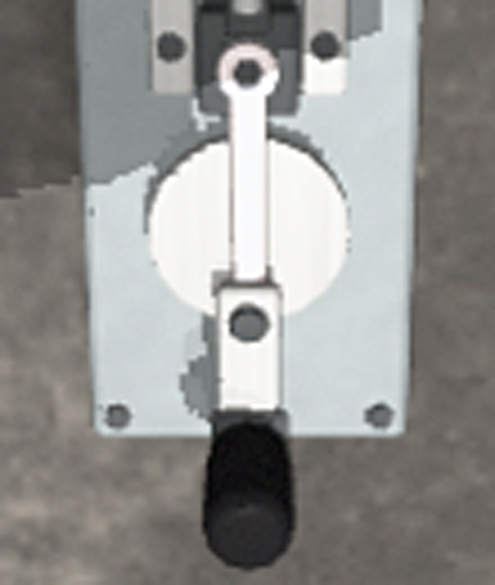

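```bash
python3 - <<'E'
from h import *
c,o=pickle.load(open("pics/w1.pkl","rb"))
A=lambda u,v:(205+u/5.4,40+v/5.4); B=lambda u,v:(200+u/4.5,180+v/4.5)
f=lambda p,z:onz("wrist",*p,z,c)
print("plate corners")
for p in [A(40,45),A(502,45),B(97,435),B(405,435)]: print(f(p,.012).round(4))
n=[A(105,140),A(437,140),A(427,480),A(114,478)]; N=np.array([f(p,.016) for p in n]);print("nestplate",N.round(4),N.mean(0), np.linalg.norm(N[0]-N[1]),np.linalg.norm(N[1]-N[2]))
s=[A(124,168),A(412,168),A(405,453),A(134,453)];S=np.array([f(p,.018) for p in s]);print("nestscrews",S.mean(0))
r=[A(155,154),A(386,154),A(381,467),A(163,467)];Q=np.array([f(p,.024) for p in r]);print("frame",Q.mean(0),np.linalg.norm(Q[0]-Q[1]),np.linalg.norm(Q[1]-Q[2]))
for k in (N,S,Q):
  d=(k[0]+k[1]-k[2]-k[3])[:2];print("ydir deg",np.degrees(np.arctan2(d[1],d[0])))
print("knobtop",f(B(248,532),.092))
for z in (.02,.03,.04): print("disc",z,f(B(248,226),z))
for z in (.05,.055): print("screw",z,f(B(249,323),z))
print("rodpin far",f(B(247,71),.045))
print("holder top",f(A(269,530),.049))
# triangulate disc centre, knob with top cam
for nm,pw,pt in [("disc",B(248,226),(277.8,188.3)),("knobtop",B(248,532),(299.5,187.5))]:
  o1,d1=ray("wrist",*pw,c);o2,d2=ray("top",*pt)
  M=np.stack([d1,-d2],1);x=np.linalg.lstsq(M,o2-o1,rcond=None)[0];print(nm,o1+d1*x[0],o2+d2*x[1])
E
```

```text
plate corners
[0.5103 0.1395 0.012 ]
[0.6067 0.1352 0.012 ]
[ 0.4974 -0.1555  0.012 ]
[ 0.5947 -0.1598  0.012 ]
nestplate [[0.5228 0.1201 0.016 ]
 [0.5925 0.117  0.016 ]
 [0.5893 0.0471 0.016 ]
 [0.5196 0.0507 0.016 ]] [0.55604081 0.08374871 0.016     ] 0.06968762458949818 0.06996264969540342
nestscrews [0.5556182 0.0838358 0.018    ]
frame [0.55614766 0.08356922 0.024     ] 0.04752074407487636 0.0629750285367404
ydir deg 87.34262621521638
ydir deg 87.7221540542838
ydir deg 87.72030514268388
knobtop [ 0.54628797 -0.1337047   0.092     ]
disc 0.02 [ 0.5485512 -0.0821069  0.02     ]
disc 0.03 [ 0.54876231 -0.07759094  0.03      ]
disc 0.04 [ 0.54897342 -0.07307497  0.04      ]
screw 0.05 [ 0.54815359 -0.09760623  0.05      ]
screw 0.055 [ 0.54827501 -0.09490136  0.055     ]
rodpin far [ 0.55081054 -0.02646353  0.045     ]
holder top [0.55380328 0.04142108 0.049     ]
disc [ 0.54854529 -0.08223337  0.01971996] [ 0.54758692 -0.08188432  0.01958256]
knobtop [ 0.54614414 -0.13682849  0.08782837] [ 0.5421057  -0.1358196   0.08721215]
```

Nest centre is about (0.556, 0.084) with its y at 87.5°, and the sizes agree. Next I'll view the block from the same relative pose.

Call:
drive_tool(
  increments="-0.0152 0.0347 0 0;-0.0152 0.0347 0 0;-0.0152 0.0347 0 0;-0.0152 0.0347 0 0;-0.0152 0.0347 0 0;-0.0152 0.0347 0 0;0 0 0 0;0 0 0 0",
)

```text
t: 2.48
eef_pos: [0.459, 0.2083, 0.2533]
tool_rot: [0.0, 0.724, 0.69, -0.0]
contact_force: [0.1, -0.6, 0.9]
gripper_width: 0.998
```

```bash
python3 - <<'E'
from h import *
im,c,o=snap("w2")
hsv=cv2.cvtColor(im,cv2.COLOR_BGR2HSV)
m=((hsv[...,1]<40)&(hsv[...,2]>170)).astype(np.uint8)
for k in cv2.findContours(m,cv2.RETR_EXTERNAL,2)[0]:
    if not 600<cv2.contourArea(k)<4000: continue
    r=cv2.minAreaRect(k); P=np.array([onz("wrist",*p,0.012,c) for p in cv2.boxPoints(r)])
    e=(P[1]-P[0])[:2];g=(P[2]-P[1])[:2]
    print(np.round(r[0],1),r[1],np.linalg.norm(e),np.linalg.norm(g),P.mean(0).round(4),np.degrees(np.arctan2(e[1],e[0])))
E
```

```text
2.48 [0.459  0.2083 0.2533] [ 1.000e-04  7.236e-01  6.902e-01 -1.000e-04]
[338.1 312.2] (55.035789489746094, 30.124853134155273) 0.04343643138192825 0.09749746045178163 [ 0.5735 -0.0202  0.012 ] 26.037869489277107
[ 22.  255.1] (98.7622299194336, 43.95537567138672) 0.062316377077782356 0.14641817797588388 [0.1303 0.0934 0.012 ] 13.060535456448738
[253.4  97.6] (44.179649353027344, 30.249130249023438) 0.03499348486537952 0.04962489133877659 [0.4622 0.2898 0.012 ] 2.6139805441607415
[357.4  87.1] (38.613624572753906, 36.11892318725586) 0.04057746526474924 0.043790773902235944 [0.5844 0.2957 0.012 ] 9.144747538958947
```

View pics/w2.png

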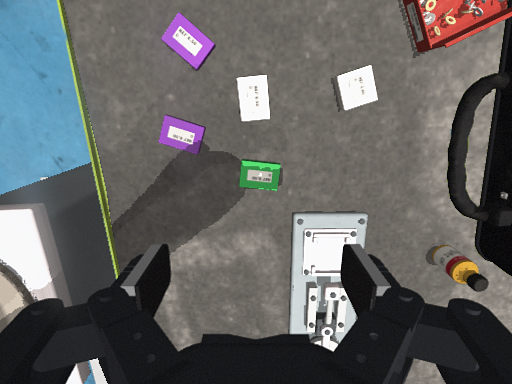

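The block at (253,98) measures 35.0 x 49.6 mm, centre (0.462, 0.290), turned +2.6°. The jaws need +0.093 rad. I'll descend above it.

Call:
drive_tool(
  increments="0.0004 0.0102 -0.0242 0.0116;0.0004 0.0102 -0.0242 0.0116;0.0004 0.0102 -0.0242 0.0116;0.0004 0.0102 -0.0242 0.0116;0.0004 0.0102 -0.0242 0.0116;0.0004 0.0102 -0.0242 0.0116;0.0004 0.0102 -0.0242 0.0116;0.0004 0.0102 -0.0242 0.0116;0 0 0 0;0 0 0 0;0 0 0 0",
  grip=0.7,
)

```text
t: 3.45
eef_pos: [0.4642, 0.2876, 0.0604]
tool_rot: [0.001, 0.693, 0.721, -0.0]
contact_force: [-0.4, -0.2, 0.3]
gripper_width: 0.699
```

```bash
python3 - <<'E'
from h import *
im,c,o=snap("w3")
hsv=cv2.cvtColor(im,cv2.COLOR_BGR2HSV)
m=((hsv[...,1]<40)&(hsv[...,2]>170)).astype(np.uint8)
for k in cv2.findContours(m,cv2.RETR_EXTERNAL,2)[0]:
    if not 600<cv2.contourArea(k)<14000: continue
    r=cv2.minAreaRect(k); P=np.array([onz("wrist",*p,0.012,c) for p in cv2.boxPoints(r)])
    e=(P[1]-P[0])[:2];g=(P[2]-P[1])[:2]
    print(np.round(r[0],1),r[1],np.linalg.norm(e),np.linalg.norm(g),P.mean(0).round(4),np.degrees(np.arctan2(e[1],e[0])))
q=o["tool_rot"];print("jaw deg",np.degrees(2*np.arctan2(q[2],q[1]))-90)
E
```

```text
3.45 [0.4642 0.2876 0.0604] [ 6.000e-04  6.927e-01  7.213e-01 -0.000e+00]
[109.9 274.3] (48.699073791503906, 17.708751678466797) 0.013870535847760521 0.031042036924579162 [0.3705 0.2506 0.012 ] 67.46267429637594
[447.7 227.1] (59.27866744995117, 76.40240478515625) 0.045227976240497854 0.04260692965947929 [0.5876 0.2929 0.012 ] 14.304911004731082
[249. 224.] (72.0, 56.0) 0.033949187228376684 0.049179848492575895 [0.4618 0.2897 0.012 ] 2.299735975271545
[126.  114.7] (61.098777770996094, 24.454376220703125) 0.014148363701339766 0.03149364934880914 [0.3906 0.3541 0.012 ] 44.544016361836995
jaw deg 2.3176264431532587
```

View pics/w3.png

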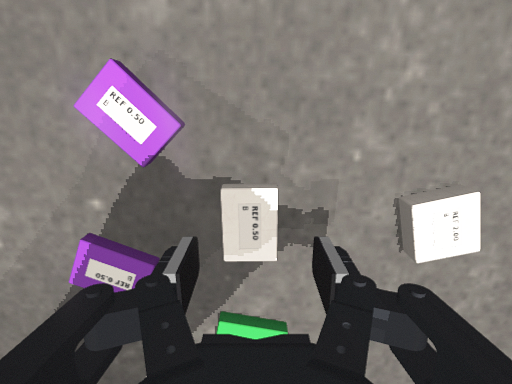

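Call:
drive_tool(
  increments="-0.0022 0.0021 0 0;0 0 -0.0086 0;0 0 -0.0086 0;0 0 -0.0086 0;0 0 -0.0086 0;0 0 0 0;0 0 0 0",
)

```text
t: 4.08
eef_pos: [0.4602, 0.2912, 0.0244]
tool_rot: [-0.0, 0.691, 0.722, -0.001]
contact_force: [-0.1, -0.3, -0.8]
gripper_width: 0.7
```

Call:
drive_tool(
  increments="0 0 0 0;0 0 0 0;0 0 0 0;0 0 0 0;0 0 0 0;0 0 0 0",
  grip=0,
  squeeze=40,
)

```text
t: 4.58
eef_pos: [0.4612, 0.2918, 0.0258]
tool_rot: [0.0, 0.692, 0.722, 0.001]
contact_force: [-0.8, 0.1, 4.6]
gripper_width: 0.398
```

Call:
drive_tool(
  increments="0 0 0.03 0;0 0 0.03 0;0.0118 -0.0255 0.02 -0.0109;0.0118 -0.0255 0.02 -0.0109;0.0118 -0.0255 0 -0.0109;0.0118 -0.0255 0 -0.0109;0.0118 -0.0255 0 -0.0109;0.0118 -0.0255 0 -0.0109;0.0118 -0.0255 0 -0.0109;0.0118 -0.0255 0 -0.0109;0 0 0 0;0 0 0 0",
)

```text
t: 5.58
eef_pos: [0.5553, 0.0851, 0.1247]
tool_rot: [0.0, 0.724, 0.69, -0.001]
contact_force: [-0.3, 0.0, -2.2]
gripper_width: 0.399
```

```bash
python3 - <<'E'
from h import *
im,c,o=snap("w4");print(o["gripper_width"])
q=o["tool_rot"];print("jaw deg",np.degrees(2*np.arctan2(q[2],q[1]))-90)
E
```

```text
5.58 [0.5553 0.0851 0.1247] [ 0.000e+00  7.239e-01  6.899e-01 -7.000e-04]
0.39869267717414597
jaw deg -2.7497634643943485
```

View pics/w4.png

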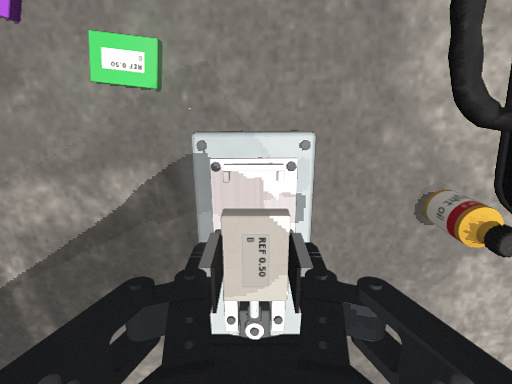

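```bash
python3 - <<'E'
from h import *
im=cv2.imread("pics/w4.png")
cv2.imwrite("pics/w4a.png",cv2.resize(im[120:340,190:320],None,fx=4,fy=2.7,interpolation=cv2.INTER_CUBIC))
E
```

```text
(no output)
```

View pics/w4a.png

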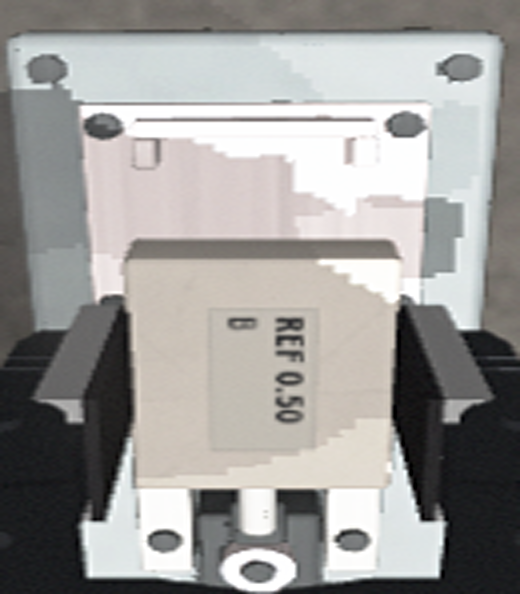

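```bash
python3 - <<'E'
from h import *
c,o=pickle.load(open("pics/w4.pkl","rb"))
A=lambda u,v:(190+u/4,120+v/2.7)
f=lambda p,z:onz("wrist",*A(*p),z,c)
z=o["eef_pos"][2]-.0258
b=np.array([f(p,z+.012) for p in [(128,258),(402,258),(390,487),(135,487)]])
print(b.round(4),b.mean(0).round(4),"rel TCP",(b.mean(0)-o["eef_pos"]).round(4),np.linalg.norm(b[0]-b[1]),np.linalg.norm(b[1]-b[2]))
d=(b[0]+b[1]-b[2]-b[3])[:2];print("block ydir",np.degrees(np.arctan2(d[1],d[0])))
bb=np.array([f(p,z) for p in [(132,240),(397,240)]]);print("bottom +y edge",bb.round(4))
N=np.array([f((80,104),.016),f((433,104),.016)]);S=np.array([f((104,126),.018),f((406,124),.018)])
print("nest +y edge",N.round(4),"screws",S.round(4))
a=np.radians(87.5);y=np.array([np.cos(a),np.sin(a),0])
print("nest centre from edge",N.mean(0)-.035*y)
for tag,(u) in {"w1":0}.items():pass
E
```

```text
[[0.5413 0.1083 0.1109]
 [0.5754 0.1067 0.1109]
 [0.5731 0.0569 0.1109]
 [0.5382 0.0586 0.1109]] [0.557  0.0826 0.1109] rel TCP [ 0.0017 -0.0024 -0.0138] 0.034081131407881854 0.04980671048849765
block ydir 86.90943480903404
bottom +y edge [[0.5405 0.1075 0.0989]
 [0.5761 0.1058 0.0989]]
nest +y edge [[0.5223 0.1204 0.016 ]
 [0.5925 0.117  0.016 ]] screws [[0.5268 0.114  0.018 ]
 [0.5869 0.1117 0.018 ]]
nest centre from edge [0.55590724 0.08373373 0.016     ]
```

Call:
drive_tool(
  increments="-0.001 0.0012 -0.014 0.009;0 0 -0.014 0;0 0 -0.014 0;0 0 -0.014 0;0 0 -0.014 0;0 0 0 0;0 0 0 0;0 0 0 0",
)

```text
t: 6.3
eef_pos: [0.5542, 0.0899, 0.056]
tool_rot: [-0.0, 0.719, 0.695, 0.0]
contact_force: [0.6, -0.3, -1.0]
gripper_width: 0.392
```

```bash
python3 - <<'E'
from h import *
im,c,o=snap("w5");print(o["gripper_width"],o["contact_force"])
q=o["tool_rot"];print("jaw deg",np.degrees(2*np.arctan2(q[2],q[1]))-90)
cv2.imwrite("pics/w5a.png",cv2.resize(im[130:320,170:340],None,fx=4,fy=3,interpolation=cv2.INTER_CUBIC))
E
```

```text
6.3 [0.5542 0.0899 0.056 ] [-0.000e+00  7.188e-01  6.952e-01  4.000e-04]
0.39240311746460305 [ 0.64144139 -0.27844021 -0.96469673]
jaw deg -1.9096814170893595
```

View pics/w5a.png

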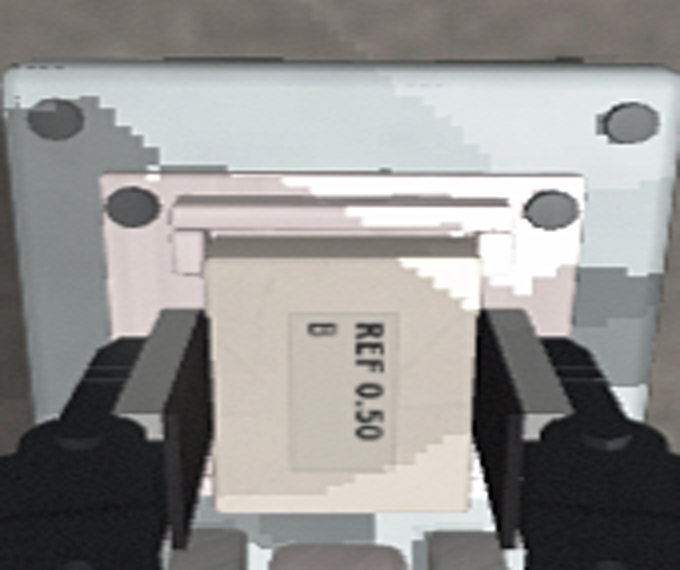

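```bash
python3 - <<'E'
from h import *
c,o=pickle.load(open("pics/w5.pkl","rb"))
A=lambda u,v:(170+u/4,130+v/3)
f=lambda p,z:onz("wrist",*A(*p),z,c)
z=o["eef_pos"][2]-.0258
b=np.array([f(p,z+.012) for p in [(203,257),(481,257),(470,512),(216,512)]])
print(b.round(4),b.mean(0).round(4),"rel TCP",(b.mean(0)-o["eef_pos"]).round(4),np.linalg.norm(b[0]-b[1]),np.linalg.norm(b[1]-b[2]))
d=(b[0]+b[1]-b[2]-b[3])[:2];print("block ydir",np.degrees(np.arctan2(d[1],d[0])))
print("bottom +y edge",[f(p,z).round(4) for p in [(207,236),(477,236)]])
N=np.array([f((100,172),.016),f((585,174),.016)]);R=np.array([f((173,207),.024),f((514,207),.024)])
a=np.radians(87.5);y=np.array([np.cos(a),np.sin(a),0])
print(np.linalg.norm(N[0]-N[1]),"nest from edge",N.mean(0)-.035*y,"rim",R.round(4),np.linalg.norm(R[0]-R[1]),R.mean(0)-.0315*y)
print("rim inner +y", f((340,231),.024), "dir",np.degrees(np.arctan2(*(N[1]-N[0])[1::-1])))
E
```

```text
[[0.5393 0.1129 0.0422]
 [0.5739 0.1117 0.0422]
 [0.5724 0.0619 0.0422]
 [0.5377 0.063  0.0422]] [0.5558 0.0874 0.0422] rel TCP [ 0.0016 -0.0025 -0.0138] 0.034587472459134065 0.04989235826389525
block ydir 88.26162528040145
bottom +y edge [array([0.5384, 0.1122, 0.0302]), array([0.5747, 0.111 , 0.0302])]
0.06986886754194459 nest from edge [0.55540532 0.08431297 0.016     ] rim [[0.5333 0.1158 0.024 ]
 [0.5805 0.1143 0.024 ]] 0.04725514023771136 [0.5555263  0.08357468 0.024     ]
rim inner +y [0.55625469 0.11035503 0.024     ] dir -2.2496104376954293
```

Call:
drive_tool(
  increments="0 -0.003 0 -0.01;0 0 0 0;0 0 0 0;0 0 0 0",
)

```text
t: 6.68
eef_pos: [0.5544, 0.0856, 0.0557]
tool_rot: [0.0, 0.723, 0.691, 0.0]
contact_force: [0.3, -0.5, -1.1]
gripper_width: 0.394
```

```bash
python3 - <<'E'
from h import *
im,c,o=snap("w6")
for i in range(3): print(bot.get_obs()["eef_pos"].round(4)); bot.read_camera("wrist")
cv2.imwrite("pics/w6a.png",cv2.resize(im[130:320,170:340],None,fx=4,fy=3,interpolation=cv2.INTER_CUBIC))
E
```

```text
6.68 [0.5544 0.0856 0.0557] [2.000e-04 7.229e-01 6.909e-01 2.000e-04]
[0.5543 0.0856 0.0556]
[0.5543 0.0857 0.0555]
[0.5542 0.0857 0.0554]
```

View pics/w6a.png

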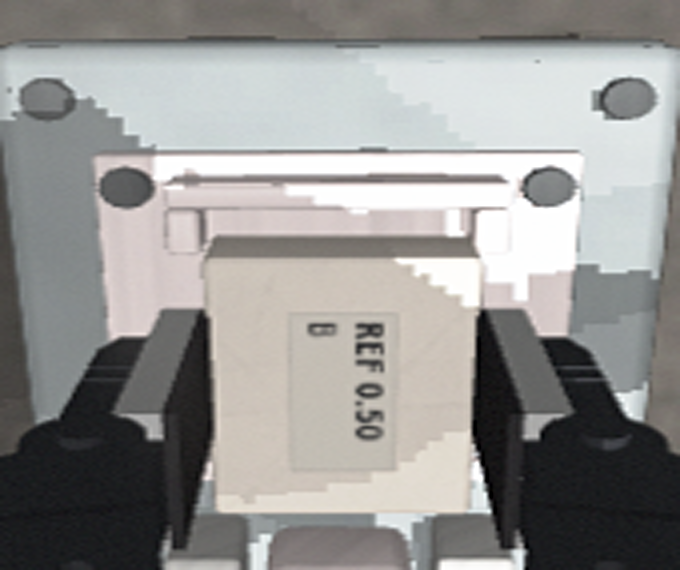

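```bash
python3 - <<'E'
from h import *
c,o=pickle.load(open("pics/w6.pkl","rb"))
A=lambda u,v:(170+u/4,130+v/3)
f=lambda p,z:onz("wrist",*A(*p),z,c)
z=.0555-.0258
b=np.array([f(p,z+.012) for p in [(203,257),(481,257),(470,512),(216,512)]])
d=(b[0]+b[1]-b[2]-b[3])[:2];print("block",b.mean(0).round(4),"ydir",np.degrees(np.arctan2(d[1],d[0])))
N=np.array([f((93,152),.016),f((585,152),.016)]);R=np.array([f((165,186),.024),f((510,186),.024)])
a=np.radians(87.5);y=np.array([np.cos(a),np.sin(a),0])
print("nest from edge",N.mean(0)-.035*y,"rim",R.mean(0)-.0315*y, "dir",[np.degrees(np.arctan2(*(N[1]-N[0])[1::-1])) for N in (N,R)])
E
```

```text
block [0.556  0.0829 0.0417] ydir 87.58014325435506
nest from edge [0.55560624 0.08421268 0.016     ] rim [0.55535793 0.08339551 0.024     ] dir [np.float64(-2.6043694018587535), np.float64(-2.606532731763762)]
```

Call:
drive_tool(
  increments="-0.0004 0.0008 0 0;0 0 0 0;0 0 -0.003 0;0 0 -0.003 0;0 0 -0.003 0;0 0 -0.003 0;0 0 -0.001 0;0 0 0 0;0 0 0 0",
)

```text
t: 7.63
eef_pos: [0.5538, 0.0865, 0.0422]
tool_rot: [-0.0, 0.723, 0.691, 0.0]
contact_force: [0.5, -0.4, -0.8]
gripper_width: 0.399
```

Call:
drive_tool(
  increments="0 0 -0.0008 0;0 0 0 0;0 0 0 0",
)

```text
t: 7.88
eef_pos: [0.5539, 0.0866, 0.0418]
tool_rot: [0.0, 0.723, 0.691, 0.0]
contact_force: [-0.8, -0.1, 2.8]
gripper_width: 0.394
```

Call:
drive_tool(
  increments="0 0 0 0;0 0 0 0;0 0 0 0;0 0 0 0",
  grip=0.62,
)

```text
t: 8.22
eef_pos: [0.5538, 0.0865, 0.0415]
tool_rot: [-0.0, 0.723, 0.691, 0.0]
contact_force: [-0.1, 0.1, -0.6]
gripper_width: 0.625
```

```bash
python3 - <<'E'
from h import *
im,c,o=snap("w7");print(o["gripper_width"],o["contact_force"])
cv2.imwrite("pics/w7a.png",cv2.resize(im[130:320,170:340],None,fx=4,fy=3,interpolation=cv2.INTER_CUBIC))
E
```

```text
8.22 [0.5538 0.0865 0.0415] [-0.000e+00  7.228e-01  6.911e-01  1.000e-04]
0.6247691466607441 [-0.11456757  0.05523939 -0.60337117]
```

View pics/w7a.png

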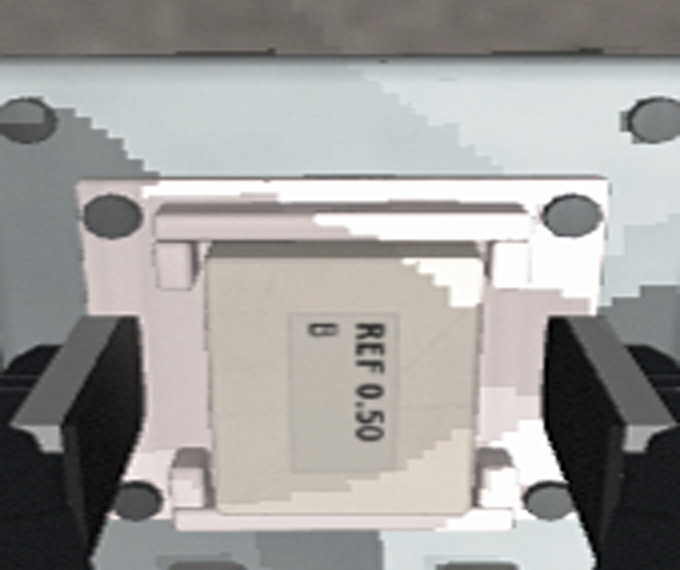

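The block sits inside all the rims (corner pieces visible round it at rim height). Next I'll lift and go to look at the crank.

Call:
drive_tool(
  increments="0 0 0.02 0;0 0 0.04 0;0 0 0.04 0;0 0 0.04 0;-0.001 -0.035 0.02 0;-0.001 -0.035 0 0;-0.001 -0.035 0 0;-0.001 -0.035 0 0;-0.001 -0.035 0 0;-0.001 -0.035 0 0;-0.001 -0.035 0 0;0 0 0 0",
)

```text
t: 9.27
eef_pos: [0.5454, -0.1678, 0.2011]
tool_rot: [0.001, 0.727, 0.687, -0.002]
contact_force: [-0.1, -1.2, 0.1]
gripper_width: 0.619
```

Call:
drive_tool(
  increments="0 0 0 0;0 0 0 0",
)

```text
t: 9.43
eef_pos: [0.5467, -0.1579, 0.2014]
tool_rot: [-0.0, 0.723, 0.691, 0.0]
contact_force: [0.7, 0.2, 0.0]
gripper_width: 0.624
```

```bash
python3 - <<'E'
from h import *
im,c,o=snap("w8")
E
```

```text
9.43 [ 0.5467 -0.1579  0.2014] [-3.000e-04  7.228e-01  6.911e-01  2.000e-04]
```

View pics/w8.png

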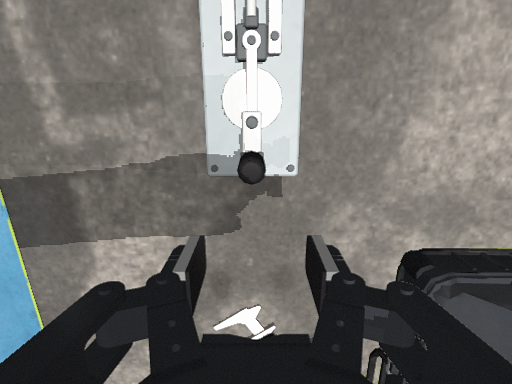

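```bash
python3 - <<'E'
from h import *
im=cv2.imread("pics/w8.png")
cv2.imwrite("pics/w8a.png",cv2.resize(im[55:190,190:310],None,fx=4.4,fy=4.4,interpolation=cv2.INTER_CUBIC))
E
```

```text
(no output)
```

View pics/w8a.png

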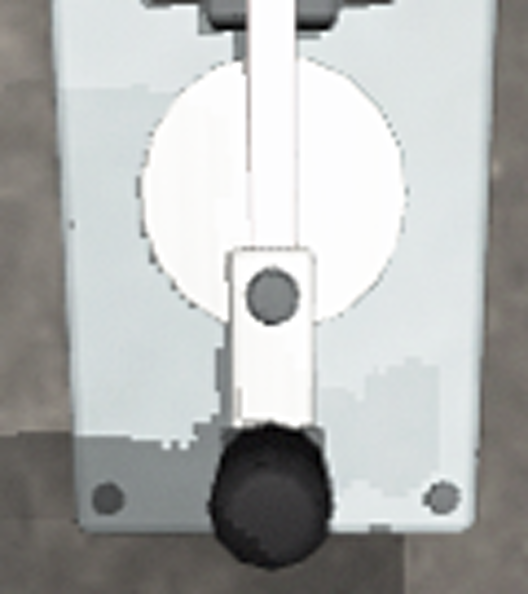

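```bash
python3 - <<'E'
from h import *
from scipy.optimize import least_squares
def circ(P):
    r=least_squares(lambda x:np.hypot(P[:,0]-x[0],P[:,1]-x[1])-x[2],[*P.mean(0),.03],loss="soft_l1",f_scale=.0005);return r.x,np.sqrt(np.mean(r.fun**2))
res={}
for tag,(u0,u1,v0,v1) in {"w1":(228,282,205,260),"w8":(215,288,62,136)}.items():
    im=cv2.imread(f"pics/{tag}.png");c,o=pickle.load(open(f"pics/{tag}.pkl","rb"))
    m=np.zeros(im.shape[:2],np.uint8);m[v0:v1,u0:u1]=(im[v0:v1,u0:u1].min(2)>226)
    # disc edges per row: outermost white pixels away from rod
    pts=[]
    for v in range(v0,v1):
        us=np.flatnonzero(m[v])
        if len(us)<3: continue
        L,Rr=us[0],us[-1]
        pts+= [(L-.5+.5*0,v),(Rr+.5,v)]
    pts=np.array(pts,float)
    # drop those near rod (|u-centre|<small)
    cu=np.median(pts[:,0]);pts=pts[abs(pts[:,0]-cu)>10]
    for z in (.014,.02,.025,.03,.035,.04):
        P=np.array([onz("wrist",*p,z,c)[:2] for p in pts]);x,e=circ(P);print(tag,z,x.round(4),e.round(5))
    # knob
    d=(im.max(2)<75).astype(np.uint8)
    for k in cv2.findContours(d,cv2.RETR_EXTERNAL,1)[0]:
        x,y,w,h=cv2.boundingRect(k)
        if 225<x<260 and w<60 and cv2.contourArea(k)>300: print("knob",x,y,w,h)
c,o=pickle.load(open("pics/w8.pkl","rb"));A=lambda u,v:(190+u/4.4,55+v/4.4)
K=onz("wrist",*A(271.5,517),.092,c);print("knob top",K)
for z in (.045,.05,.055): print("screw",z,onz("wrist",*A(272,296),z,c))
print("arm edge inner",onz("wrist",*A(272,248),.05,c))
for p in [A(80,531),A(475,531)]: print("plate -y corner",onz("wrist",*p,.012,c))
E
```

```text
w1 0.014 [ 0.5481 -0.0868  0.0296] 0.00047
w1 0.02 [ 0.5482 -0.0841  0.0291] 0.00046
w1 0.025 [ 0.5483 -0.0818  0.0287] 0.00046
w1 0.03 [ 0.5484 -0.0795  0.0283] 0.00045
w1 0.035 [ 0.5485 -0.0772  0.0279] 0.00044
w1 0.04 [ 0.5487 -0.075   0.0275] 0.00044
knob 245 271 21 36
w8 0.014 [ 0.5485 -0.0782  0.0301] 0.00488
w8 0.02 [ 0.5485 -0.0782  0.0295] 0.00479
w8 0.025 [ 0.5486 -0.0783  0.029 ] 0.00471
w8 0.03 [ 0.5486 -0.0784  0.0286] 0.00463
w8 0.035 [ 0.5487 -0.0784  0.0281] 0.00455
w8 0.04 [ 0.5487 -0.0785  0.0276] 0.00447
knob 237 151 31 34
knob top [ 0.5463401  -0.13558916  0.092     ]
screw 0.045 [ 0.5476899  -0.09883366  0.045     ]
screw 0.05 [ 0.54775986 -0.09853063  0.05      ]
screw 0.055 [ 0.54782983 -0.09822761  0.055     ]
arm edge inner [ 0.54822238 -0.08896654  0.05      ]
plate -y corner [ 0.49677789 -0.15555137  0.012     ]
plate -y corner [ 0.59491483 -0.15996311  0.012     ]
```

```bash
python3 - <<'E'
from h import *
for tag,(u,v) in {"w8":(252.5,185.),"w1":(255.5,307.)}.items():
    im=cv2.imread(f"pics/{tag}.png");c,o=pickle.load(open(f"pics/{tag}.pkl","rb"))
    print(tag,im[int(v)-4:int(v)+4,int(u)].max(1))
    for z in (.088,.092): print(z,onz("wrist",u,v-.5,z,c)+[0,.012,0])
    print(-c["camera_from_world"][:3,:3].T@c["camera_from_world"][:3,3])
E
```

```text
w8 [46 31 23 48 78 78 76 75]
0.088 [ 0.54641601 -0.13479451  0.088     ]
0.092 [ 0.54650385 -0.13369293  0.092     ]
[ 0.5515858  -0.08196007  0.32342244]
w1 [ 43  45  39  54 104 110 112 109]
0.088 [ 0.5460933  -0.13604442  0.088     ]
0.092 [ 0.54623201 -0.13289104  0.092     ]
[0.5560454  0.07820864 0.37499729]
```

Axis ≈ (0.5485, -0.0785): the disc seen from overhead and the crank-pin screw plus 20 mm agree. Knob ≈ (0.5465, -0.1342), so the throw is about 56 mm, within 44–64. I'll descend over the knob and grip it.

Call:
drive_tool(
  increments="-0.001 0.011 0 0;-0.001 0.011 0 0;0 0 -0.02 0;0 0 -0.02 0;0 0 -0.02 0;0 0 -0.02 0;0 0 -0.02 0;0 0 -0.01 0;0 0 -0.01 0;0 0 0 0;0 0 0 0;0 0 0 0",
)

```text
t: 10.48
eef_pos: [0.5456, -0.1362, 0.0825]
tool_rot: [0.001, 0.723, 0.691, 0.001]
contact_force: [-1.1, -0.2, 0.1]
gripper_width: 0.62
```

```bash
python3 - <<'E'
from h import *
im,c,o=snap("w9");print(o["contact_force"])
E
```

```text
10.48 [ 0.5456 -0.1362  0.0825] [6.000e-04 7.227e-01 6.912e-01 5.000e-04]
[-1.05965019 -0.17018561  0.13717381]
```

View pics/w9.png

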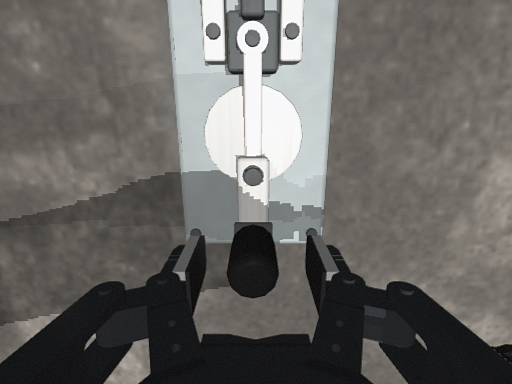

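Call:
drive_tool(
  increments="0 0 0 0;0 0 0 0;0 0 0 0;0 0 0 0;0 0 0 0;0 0 0 0;0 0 0 0;0 0 0 0",
  grip=0,
  squeeze=60,
)

```text
t: 11.2
eef_pos: [0.5453, -0.1367, 0.0823]
tool_rot: [0.001, 0.723, 0.691, 0.0]
contact_force: [-1.3, -1.2, 6.7]
gripper_width: 0.256
```

```bash
cat > crank.py <<'E'
import numpy as np,sys
# rows for phi from p0 (rad) with dphi list, radius R, offset of path; prints rounded rows with carried error
TH=np.radians(-92.5)
def pos(phi,R): a=TH-phi; return R*np.array([np.cos(a),np.sin(a)])
def rows(p0,R0,dphis,R1):
    P=pos(p0,R0);out=[];err=np.zeros(2);phi=p0;n=len(dphis)
    for i,d in enumerate(dphis):
        phi+=d;Q=pos(phi,R0+(R1-R0)*(i+1)/n);s=Q-P+err;r=np.round(s,4);err=s-r;P=Q;out.append("%.4f %.4f 0 0"%tuple(r))
    print(phi,";".join(out))
E
python3 - <<'E'
from h import *
from crank import *
o=bot.get_obs();print(o["eef_pos"],o["contact_force"],o["gripper_width"]*85)
ramp=[.015,.03,.045,.06,.07]+[.075]*7
rows(0,.056,ramp,.056)
print(sum(ramp))
E
```

```text
[ 0.54534236 -0.13668435  0.08232996] [-1.28620852 -1.16276031  6.72015807] 21.74853385402976
0.7449999999999999 -0.0008 0.0000 0 0;-0.0017 0.0002 0 0;-0.0025 0.0002 0 0;-0.0033 0.0006 0 0;-0.0039 0.0009 0 0;-0.0040 0.0012 0 0;-0.0039 0.0016 0 0;-0.0037 0.0018 0 0;-0.0037 0.0021 0 0;-0.0034 0.0024 0 0;-0.0033 0.0026 0 0;-0.0031 0.0029 0 0
0.745
```

Call:
drive_tool(
  increments="-0.0008 0 0 0;-0.0017 0.0002 0 0;-0.0025 0.0002 0 0;-0.0033 0.0006 0 0;-0.0039 0.0009 0 0;-0.004 0.0012 0 0;-0.0039 0.0016 0 0;-0.0037 0.0018 0 0;-0.0037 0.0021 0 0;-0.0034 0.0024 0 0;-0.0033 0.0026 0 0;-0.0031 0.0029 0 0",
)

```text
t: 12.2
eef_pos: [0.5084, -0.121, 0.0823]
tool_rot: [0.001, 0.723, 0.691, 0.0]
contact_force: [1.6, -2.9, 5.4]
gripper_width: 0.258
```

```bash
cat >> crank.py <<'E'
P0=np.array([.5453,-.1367])   # TCP at home grip
def chk(phic,R,n=3,R1=None,d=.075,N=12):
    from station import bot
    o=bot.get_obs();p=o["eef_pos"][:2];F=o["contact_force"]
    C=P0-pos(0,.056); C=P0-pos(0,R)
    r=p-C;a=TH-np.arctan2(r[1],r[0]);phi=a+2*np.pi*round((phic-a)/(2*np.pi))
    u=pos(phi,1);t=pos(phi+np.pi/2,1)
    print("t",o["t"].round(2),"phi cmd",round(phic,3),"meas",round(phi,3),"r",np.hypot(*r).round(4),"F out %.1f F tang(fwd) %.1f Fz %.1f"%(F[:2]@u,F[:2]@t,F[2]),"w",o["gripper_width"].round(3),"z",o["eef_pos"][2].round(4))
    rows(phic,R,[d]*N,R1 or R)
E
python3 - <<'E'
from crank import *
chk(.745,.056)
E
```

```text
Traceback (most recent call last):
  File "crank.py", line 17, in chk
    print("t",o["t"].round(2),"phi cmd",round(phic,3),"meas",round(phi,3),"r",np.hypot(*r).round(4),"F out %.1f F tang(fwd) %.1f Fz %.1f"%(F[:2]@u,F[:2]@t,F[2]),"w",o["gripper_width"].round(3),"z",o["eef_pos"][2].round(4))
              ^^^^^^^^^^^^
AttributeError: 'float' object has no attribute 'round'
```

```bash
sed -i 's/o\["t"\].round(2)/round(float(o["t"]),2)/; s/o\["gripper_width"\].round(3)/round(float(o["gripper_width"]),3)/' crank.py; python3 - <<'E'
from crank import *
chk(.745,.056)
E
```

```text
t 12.2 phi cmd 0.745 meas 0.73 r 0.0563 F out 1.0 F tang(fwd) -3.2 Fz 5.4 w 0.258 z 0.0823
1.6449999999999996 -0.0028 0.0031 0 0;-0.0027 0.0033 0 0;-0.0023 0.0035 0 0;-0.0021 0.0036 0 0;-0.0018 0.0038 0 0;-0.0015 0.0039 0 0;-0.0012 0.0040 0 0;-0.0009 0.0041 0 0;-0.0007 0.0042 0 0;-0.0002 0.0042 0 0;-0.0000 0.0042 0 0;0.0003 0.0042 0 0
```

Call:
drive_tool(
  increments="-0.0028 0.0031 0 0;-0.0027 0.0033 0 0;-0.0023 0.0035 0 0;-0.0021 0.0036 0 0;-0.0018 0.0038 0 0;-0.0015 0.0039 0 0",
)

```text
t: 12.7
eef_pos: [0.4949, -0.1007, 0.0823]
tool_rot: [0.001, 0.723, 0.69, -0.0]
contact_force: [0.7, -4.2, 7.8]
gripper_width: 0.257
```

```bash
python3 - <<'E'
from crank import *
chk(.745+.45,.056)
E
```

```text
t 12.7 phi cmd 1.195 meas 1.167 r 0.0565 F out 0.8 F tang(fwd) -4.2 Fz 7.8 w 0.257 z 0.0823
2.0949999999999998 -0.0012 0.0040 0 0;-0.0009 0.0041 0 0;-0.0006 0.0042 0 0;-0.0003 0.0042 0 0;-0.0000 0.0042 0 0;0.0003 0.0041 0 0;0.0007 0.0042 0 0;0.0009 0.0041 0 0;0.0013 0.0040 0 0;0.0016 0.0039 0 0;0.0018 0.0038 0 0;0.0021 0.0036 0 0
```

Call:
drive_tool(
  increments="-0.0012 0.004 0 0;-0.0009 0.0041 0 0;-0.0006 0.0042 0 0;-0.0003 0.0042 0 0;0 0.0042 0 0;0.0003 0.0041 0 0;0.0007 0.0042 0 0;0.0009 0.0041 0 0;0.0013 0.004 0 0",
)

```text
t: 13.45
eef_pos: [0.4934, -0.0652, 0.0821]
tool_rot: [0.001, 0.724, 0.69, -0.002]
contact_force: [-5.2, -8.8, 14.7]
gripper_width: 0.259
```

```bash
python3 - <<'E'
from crank import *
chk(1.195+.675,.056)
E
```

```text
t 13.45 phi cmd 1.87 meas 1.805 r 0.0565 F out 2.6 F tang(fwd) -9.9 Fz 14.7 w 0.259 z 0.0821
2.770000000000002 0.0016 0.0039 0 0;0.0018 0.0038 0 0;0.0021 0.0036 0 0;0.0024 0.0034 0 0;0.0027 0.0033 0 0;0.0028 0.0031 0 0;0.0031 0.0028 0 0;0.0033 0.0026 0 0;0.0035 0.0023 0 0;0.0037 0.0021 0 0;0.0038 0.0018 0 0;0.0039 0.0015 0 0
```

Call:
drive_tool(
  increments="0.0016 0.0039 0.0001 0;0.0018 0.0038 0.0001 0;0.0021 0.0036 0.0001 0;0.0024 0.0034 0.0001 0;0.0027 0.0033 0.0001 0;0.0028 0.0031 0 0;0.0031 0.0028 0 0;0.0033 0.0026 0 0;0.0035 0.0023 0 0",
)

```text
t: 14.2
eef_pos: [0.5146, -0.0353, 0.0821]
tool_rot: [-0.001, 0.723, 0.69, -0.004]
contact_force: [-9.4, -4.3, 16.9]
gripper_width: 0.257
```

```bash
python3 - <<'E'
from crank import *
chk(1.87+.675,.056)
E
```

```text
t 14.2 phi cmd 2.545 meas 2.467 r 0.0562 F out 2.1 F tang(fwd) -10.1 Fz 16.9 w 0.257 z 0.0821
3.445000000000002 0.0037 0.0021 0 0;0.0038 0.0018 0 0;0.0039 0.0015 0 0;0.0040 0.0012 0 0;0.0041 0.0009 0 0;0.0042 0.0005 0 0;0.0041 0.0003 0 0;0.0042 -0.0000 0 0;0.0042 -0.0004 0 0;0.0042 -0.0006 0 0;0.0041 -0.0010 0 0;0.0040 -0.0013 0 0
```

Call:
drive_tool(
  increments="0.0037 0.0021 0.0001 0;0.0038 0.0018 0.0001 0;0.0039 0.0015 0.0001 0;0.004 0.0012 0.0001 0;0.0041 0.0009 0.0001 0;0.0042 0.0005 0 0;0.0041 0.0003 0 0;0.0042 0 0 0;0.0042 -0.0004 0 0",
)

```text
t: 14.95
eef_pos: [0.5535, -0.025, 0.0825]
tool_rot: [-0.0, 0.723, 0.691, -0.0]
contact_force: [0.3, -0.1, 2.3]
gripper_width: 0.256
```

```bash
python3 - <<'E'
from crank import *
chk(2.545+.675,.056)
E
```

```text
t 14.95 phi cmd 3.22 meas 3.2 r 0.0561 F out -0.0 F tang(fwd) 0.3 Fz 2.3 w 0.256 z 0.0825
4.120000000000002 0.0041 -0.0007 0 0;0.0041 -0.0009 0 0;0.0040 -0.0013 0 0;0.0039 -0.0016 0 0;0.0038 -0.0019 0 0;0.0036 -0.0021 0 0;0.0034 -0.0024 0 0;0.0033 -0.0027 0 0;0.0030 -0.0028 0 0;0.0029 -0.0032 0 0;0.0025 -0.0033 0 0;0.0024 -0.0035 0 0
```

Call:
drive_tool(
  increments="0.0041 -0.0007 0 0;0.0041 -0.0009 0 0;0.004 -0.0013 0 0;0.0039 -0.0016 0 0;0.0038 -0.0019 0 0;0.0036 -0.0021 0 0;0.0034 -0.0024 0 0;0.0033 -0.0027 0 0;0.003 -0.0028 0 0",
)

```text
t: 15.7
eef_pos: [0.5885, -0.0433, 0.0826]
tool_rot: [0.001, 0.723, 0.691, 0.0]
contact_force: [4.8, -4.4, -1.6]
gripper_width: 0.263
```

```bash
python3 - <<'E'
from crank import *
chk(3.22+.675,.056)
E
```

```text
t 15.7 phi cmd 3.895 meas 3.926 r 0.0554 F out 0.5 F tang(fwd) 6.5 Fz -1.6 w 0.263 z 0.0826
4.795000000000003 0.0028 -0.0031 0 0;0.0026 -0.0033 0 0;0.0023 -0.0035 0 0;0.0021 -0.0037 0 0;0.0018 -0.0038 0 0;0.0014 -0.0039 0 0;0.0012 -0.0040 0 0;0.0009 -0.0042 0 0;0.0006 -0.0041 0 0;0.0002 -0.0042 0 0;-0.0000 -0.0042 0 0;-0.0004 -0.0042 0 0
```

Call:
drive_tool(
  increments="0.0028 -0.0031 0 0;0.0026 -0.0033 0 0;0.0023 -0.0035 0 0;0.0021 -0.0037 0 0;0.0018 -0.0038 0 0;0.0014 -0.0039 0 0;0.0012 -0.004 0 0;0.0009 -0.0042 0 0;0.0006 -0.0041 0 0",
)

```text
t: 16.45
eef_pos: [0.6027, -0.0778, 0.0824]
tool_rot: [0.001, 0.723, 0.69, -0.001]
contact_force: [0.8, -5.3, 2.9]
gripper_width: 0.259
```

```bash
python3 - <<'E'
from crank import *
chk(3.895+.675,.056)
E
```

```text
t 16.45 phi cmd 4.57 meas 4.615 r 0.055 F out 0.5 F tang(fwd) 5.3 Fz 2.9 w 0.259 z 0.0824
5.470000000000002 0.0003 -0.0042 0 0;-0.0001 -0.0042 0 0;-0.0004 -0.0042 0 0;-0.0007 -0.0041 0 0;-0.0010 -0.0041 0 0;-0.0012 -0.0040 0 0;-0.0016 -0.0039 0 0;-0.0019 -0.0037 0 0;-0.0022 -0.0036 0 0;-0.0024 -0.0035 0 0;-0.0027 -0.0032 0 0;-0.0029 -0.0030 0 0
```

Call:
drive_tool(
  increments="0.0003 -0.0042 0 0;-0.0001 -0.0042 0 0;-0.0004 -0.0042 0 0;-0.0007 -0.0041 0 0;-0.001 -0.0041 0 0;-0.0012 -0.004 0 0;-0.0016 -0.0039 0 0;-0.0019 -0.0037 0 0;-0.0022 -0.0036 0 0",
)

```text
t: 17.2
eef_pos: [0.5939, -0.1108, 0.0824]
tool_rot: [-0.0, 0.723, 0.691, 0.0]
contact_force: [0.1, -2.4, 2.1]
gripper_width: 0.257
```

```bash
python3 - <<'E'
from crank import *
chk(4.57+.675,.056)
E
```

```text
t 17.2 phi cmd 5.245 meas 5.246 r 0.055 F out 1.4 F tang(fwd) 1.9 Fz 2.1 w 0.257 z 0.0824
6.145000000000002 -0.0024 -0.0034 0 0;-0.0027 -0.0033 0 0;-0.0029 -0.0030 0 0;-0.0031 -0.0028 0 0;-0.0033 -0.0026 0 0;-0.0035 -0.0023 0 0;-0.0037 -0.0020 0 0;-0.0038 -0.0018 0 0;-0.0040 -0.0015 0 0;-0.0040 -0.0011 0 0;-0.0041 -0.0009 0 0;-0.0042 -0.0005 0 0
```

Call:
drive_tool(
  increments="-0.0024 -0.0034 0 0;-0.0027 -0.0033 0 0;-0.0029 -0.003 0 0;-0.0031 -0.0028 0 0;-0.0033 -0.0026 0 0;-0.0035 -0.0023 0 0;-0.0037 -0.002 0 0;-0.0038 -0.0018 0 0;-0.004 -0.0015 0 0;-0.004 -0.0011 0 0;-0.0041 -0.0009 0 0;-0.0042 -0.0005 0 0",
)

```text
t: 18.2
eef_pos: [0.5521, -0.1363, 0.0825]
tool_rot: [0.0, 0.723, 0.691, 0.0]
contact_force: [2.3, -0.9, -0.5]
gripper_width: 0.256
```

```bash
python3 - <<'E'
from crank import *
chk(6.145,.056)
E
```

```text
t 18.2 phi cmd 6.145 meas 6.162 r 0.0557 F out 1.1 F tang(fwd) -2.2 Fz -0.5 w 0.256 z 0.0825
7.045000000000002 -0.0042 -0.0002 0 0;-0.0042 0.0000 0 0;-0.0042 0.0004 0 0;-0.0041 0.0007 0 0;-0.0041 0.0010 0 0;-0.0040 0.0014 0 0;-0.0039 0.0016 0 0;-0.0037 0.0019 0 0;-0.0036 0.0021 0 0;-0.0034 0.0025 0 0;-0.0033 0.0026 0 0;-0.0030 0.0030 0 0
```

Call:
drive_tool(
  increments="-0.0042 -0.0002 0 0;-0.0042 0 0 0;-0.0042 0.0004 0 0;-0.0041 0.0007 0 0;-0.0041 0.001 0 0;-0.004 0.0014 0 0;-0.0039 0.0016 0 0;-0.0037 0.0019 0 0;-0.0036 0.0021 0 0;-0.0034 0.0025 0 0;-0.0033 0.0026 0 0;-0.003 0.003 0 0",
)

```text
t: 19.2
eef_pos: [0.5064, -0.1192, 0.0825]
tool_rot: [0.0, 0.723, 0.691, -0.0]
contact_force: [0.6, -2.8, -1.9]
gripper_width: 0.256
```

```bash
python3 - <<'E'
from crank import *
chk(7.045,.056)
E
```

```text
t 19.2 phi cmd 7.045 meas 7.061 r 0.0565 F out 1.4 F tang(fwd) -2.5 Fz -1.9 w 0.256 z 0.0825
7.945000000000002 -0.0028 0.0031 0 0;-0.0025 0.0034 0 0;-0.0023 0.0035 0 0;-0.0021 0.0037 0 0;-0.0017 0.0038 0 0;-0.0015 0.0039 0 0;-0.0011 0.0041 0 0;-0.0009 0.0041 0 0;-0.0005 0.0041 0 0;-0.0002 0.0042 0 0;0.0001 0.0042 0 0;0.0004 0.0042 0 0
```

Call:
drive_tool(
  increments="-0.0028 0.0031 0 0;-0.0025 0.0034 0 0;-0.0023 0.0035 0 0;-0.0021 0.0037 0 0;-0.0017 0.0038 0 0;-0.0015 0.0039 0 0;-0.0011 0.0041 0 0;-0.0009 0.0041 0 0;-0.0005 0.0041 0 0;-0.0002 0.0042 0 0;0.0001 0.0042 0 0;0.0004 0.0042 0 0",
)

```text
t: 20.2
eef_pos: [0.4907, -0.0744, 0.0824]
tool_rot: [0.0, 0.723, 0.691, -0.001]
contact_force: [-0.6, -9.1, 1.3]
gripper_width: 0.26
```

```bash
python3 - <<'E'
from crank import *
chk(7.945,.056)
E
```

```text
t 20.2 phi cmd 7.945 meas 7.921 r 0.0574 F out -0.4 F tang(fwd) -9.1 Fz 1.3 w 0.26 z 0.0824
8.844999999999992 0.0007 0.0041 0 0;0.0010 0.0041 0 0;0.0014 0.0040 0 0;0.0016 0.0039 0 0;0.0019 0.0037 0 0;0.0022 0.0036 0 0;0.0024 0.0034 0 0;0.0027 0.0032 0 0;0.0030 0.0030 0 0;0.0031 0.0028 0 0;0.0034 0.0025 0 0;0.0035 0.0023 0 0
```

Call:
drive_tool(
  increments="0.0007 0.0041 0 0;0.001 0.0041 0 0;0.0014 0.004 0 0;0.0016 0.0039 0 0;0.0019 0.0037 0 0;0.0022 0.0036 0 0;0.0024 0.0034 0 0;0.0027 0.0032 0 0;0.003 0.003 0 0;0.0031 0.0028 0 0;0.0034 0.0025 0 0;0.0035 0.0023 0 0",
)

```text
t: 21.2
eef_pos: [0.515, -0.0339, 0.0823]
tool_rot: [-0.001, 0.723, 0.691, -0.004]
contact_force: [-6.9, -6.8, 10.2]
gripper_width: 0.258
```

```bash
python3 - <<'E'
from crank import *
chk(8.845,.056)
E
```

```text
t 21.2 phi cmd 8.845 meas 8.771 r 0.0572 F out -1.6 F tang(fwd) -9.6 Fz 10.2 w 0.258 z 0.0823
9.744999999999992 0.0037 0.0020 0 0;0.0038 0.0017 0 0;0.0040 0.0015 0 0;0.0040 0.0011 0 0;0.0041 0.0008 0 0;0.0042 0.0006 0 0;0.0042 0.0002 0 0;0.0042 -0.0002 0 0;0.0042 -0.0004 0 0;0.0041 -0.0007 0 0;0.0041 -0.0011 0 0;0.0039 -0.0013 0 0
```

Call:
drive_tool(
  increments="0.0037 0.002 0 0;0.0038 0.0017 0 0;0.004 0.0015 0 0;0.004 0.0011 0 0;0.0041 0.0008 0 0;0.0042 0.0006 0 0;0.0042 0.0002 0 0;0.0042 -0.0002 0 0;0.0042 -0.0004 0 0;0.0041 -0.0007 0 0;0.0041 -0.0011 0 0;0.0039 -0.0013 0 0",
)

```text
t: 22.2
eef_pos: [0.5681, -0.0282, 0.0826]
tool_rot: [0.0, 0.723, 0.691, 0.001]
contact_force: [2.2, -2.7, -0.7]
gripper_width: 0.255
```

```bash
python3 - <<'E'
from crank import *
chk(9.745,.056)
E
```

```text
t 22.2 phi cmd 9.745 meas 9.751 r 0.0564 F out -1.7 F tang(fwd) 3.1 Fz -0.7 w 0.255 z 0.0826
10.64499999999999 0.0039 -0.0016 0 0;0.0037 -0.0020 0 0;0.0036 -0.0022 0 0;0.0034 -0.0024 0 0;0.0032 -0.0027 0 0;0.0030 -0.0030 0 0;0.0027 -0.0031 0 0;0.0026 -0.0034 0 0;0.0022 -0.0035 0 0;0.0020 -0.0037 0 0;0.0017 -0.0039 0 0;0.0015 -0.0039 0 0
```

Call:
drive_tool(
  increments="0.0039 -0.0016 0 0;0.0037 -0.002 0 0;0.0036 -0.0022 0 0;0.0034 -0.0024 0 0;0.0032 -0.0027 0 0;0.003 -0.003 0 0;0.0027 -0.0031 0 0;0.0026 -0.0034 0 0;0.0022 -0.0035 0 0;0.002 -0.0037 0 0;0.0017 -0.0039 0 0;0.0015 -0.0039 0 0",
)

```text
t: 23.2
eef_pos: [0.601, -0.0659, 0.0825]
tool_rot: [0.001, 0.723, 0.69, -0.001]
contact_force: [2.1, -6.1, 0.7]
gripper_width: 0.256
```

```bash
python3 - <<'E'
from crank import *
chk(10.645,.056)
E
```

```text
t 23.2 phi cmd 10.645 meas 10.681 r 0.0553 F out 0.3 F tang(fwd) 6.5 Fz 0.7 w 0.256 z 0.0825
11.544999999999991 0.0011 -0.0040 0 0;0.0008 -0.0042 0 0;0.0005 -0.0041 0 0;0.0002 -0.0042 0 0;-0.0001 -0.0042 0 0;-0.0005 -0.0042 0 0;-0.0007 -0.0041 0 0;-0.0011 -0.0041 0 0;-0.0013 -0.0040 0 0;-0.0017 -0.0038 0 0;-0.0019 -0.0038 0 0;-0.0022 -0.0035 0 0
```

Call:
drive_tool(
  increments="0.0011 -0.004 0 0;0.0008 -0.0042 0 0;0.0005 -0.0041 0 0;0.0002 -0.0042 0 0;-0.0001 -0.0042 0 0;-0.0005 -0.0042 0 0;-0.0007 -0.0041 0 0;-0.0011 -0.0041 0 0;-0.0013 -0.004 0 0;-0.0017 -0.0038 0 0;-0.0019 -0.0038 0 0;-0.0022 -0.0035 0 0",
)

```text
t: 24.2
eef_pos: [0.5934, -0.1115, 0.0825]
tool_rot: [-0.0, 0.723, 0.691, 0.0]
contact_force: [-0.9, -2.1, 1.4]
gripper_width: 0.259
```

```bash
python3 - <<'E'
from crank import *
chk(11.545,.056)
e=[.075]*9+[.07,.065,.06]
rows(11.545,.056,e,.056);s=11.545+sum(e);print(s,12.566-s)
E
```

```text
t 24.2 phi cmd 11.545 meas 11.545 r 0.055 F out 0.5 F tang(fwd) 2.2 Fz 1.4 w 0.259 z 0.0825
12.444999999999991 -0.0025 -0.0034 0 0;-0.0027 -0.0032 0 0;-0.0030 -0.0030 0 0;-0.0031 -0.0027 0 0;-0.0034 -0.0025 0 0;-0.0035 -0.0023 0 0;-0.0037 -0.0020 0 0;-0.0039 -0.0017 0 0;-0.0039 -0.0014 0 0;-0.0041 -0.0011 0 0;-0.0041 -0.0007 0 0;-0.0042 -0.0005 0 0
12.414999999999994 -0.0025 -0.0034 0 0;-0.0027 -0.0032 0 0;-0.0030 -0.0030 0 0;-0.0031 -0.0027 0 0;-0.0034 -0.0025 0 0;-0.0035 -0.0023 0 0;-0.0037 -0.0020 0 0;-0.0039 -0.0017 0 0;-0.0039 -0.0014 0 0;-0.0038 -0.0010 0 0;-0.0036 -0.0007 0 0;-0.0033 -0.0005 0 0
12.415 0.15100000000000158
```

Call:
drive_tool(
  increments="-0.0025 -0.0034 0 0;-0.0027 -0.0032 0 0;-0.003 -0.003 0 0;-0.0031 -0.0027 0 0;-0.0034 -0.0025 0 0;-0.0035 -0.0023 0 0;-0.0037 -0.002 0 0;-0.0039 -0.0017 0 0;-0.0039 -0.0014 0 0;-0.0038 -0.001 0 0;-0.0036 -0.0007 0 0;-0.0033 -0.0005 0 0",
)

```text
t: 25.2
eef_pos: [0.5528, -0.1361, 0.0825]
tool_rot: [0.0, 0.723, 0.691, 0.0]
contact_force: [1.6, -0.2, -0.5]
gripper_width: 0.256
```

```bash
python3 - <<'E'
from crank import *
chk(12.415,.056,N=1)
rows(12.415,.056,[.05,.04,.03,.02,.011],.056)
E
```

```text
t 25.2 phi cmd 12.415 meas 12.431 r 0.0556 F out 0.4 F tang(fwd) -1.6 Fz -0.5 w 0.256 z 0.0825
12.489999999999998 -0.0042 -0.0003 0 0
12.565999999999997 -0.0028 -0.0002 0 0;-0.0022 -0.0001 0 0;-0.0017 -0.0000 0 0;-0.0011 0.0000 0 0;-0.0006 0.0000 0 0
```

Call:
drive_tool(
  increments="-0.0028 -0.0002 0 0;-0.0022 -0.0001 0 0;-0.0017 0 0 0;-0.0011 0 0 0;-0.0006 0 0 0;0 0 0 0;0 0 0 0;0 0 0 0;0 0 0 0",
)

```text
t: 25.95
eef_pos: [0.5446, -0.1364, 0.0825]
tool_rot: [-0.0, 0.723, 0.691, -0.0]
contact_force: [-0.0, -2.1, 0.5]
gripper_width: 0.264
```

Call:
drive_tool(
  increments="0 0 0 0;0 0 0 0;0 0 0 0;0 0 0 0;0 0 0 0;0 0 0 0",
  grip=0.62,
)

```text
t: 26.45
eef_pos: [0.5448, -0.1363, 0.0825]
tool_rot: [-0.0, 0.723, 0.691, 0.0]
contact_force: [0.6, -0.6, -0.5]
gripper_width: 0.62
```

```bash
python3 - <<'E'
from h import *
im,c,o=snap("w10");print(o["contact_force"],o["gripper_width"])
E
```

```text
26.45 [ 0.5448 -0.1363  0.0825] [-0.      0.7227  0.6911  0.    ]
[ 0.55193264 -0.62094436 -0.4857944 ] 0.6197647450243426
```

View pics/w10.png

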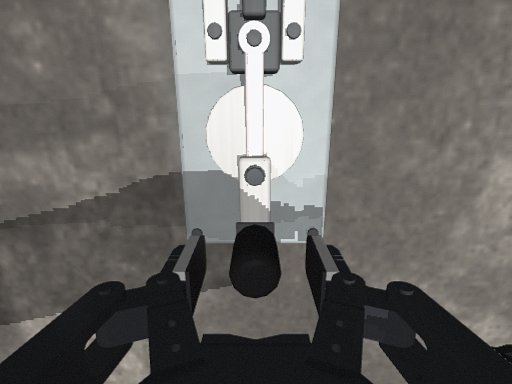

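The handle is back home (knob at column 254, crank screw at (255,175), as before winding) and the fingers are free. Next I'll rise straight up, clear of the tester, and check the block.

Call:
drive_tool(
  increments="0 0 0.01 0;0 0 0.02 0;0 0 0.03 0;0 0 0.03 0;0 0 0.03 0;0 0 0.03 0;0 0.03 0.01 0;0 0.03 0 0;0 0.03 0 0;0 0.03 0 0;0 0 0 0;0 0 0 0",
)

```text
t: 27.5
eef_pos: [0.5447, -0.0141, 0.2435]
tool_rot: [0.0, 0.721, 0.693, 0.0]
contact_force: [0.0, 0.1, -0.7]
gripper_width: 0.621
```

Call:
drive_tool(
  increments="0 0 0 0;0 0 0 0;0 0 0 0;0 0 0 0",
)

```text
t: 27.83
eef_pos: [0.5448, -0.0176, 0.2424]
tool_rot: [0.0, 0.723, 0.69, -0.0]
contact_force: [0.7, 0.4, -0.5]
gripper_width: 0.617
```

```bash
python3 - <<'E'
from h import *
im,c,o=snap("w11")
N=proj("wrist",[.5556,.0838,.024],c);print(N)
u,v=N.astype(int);u0,v0=max(u-60,0),max(v-60,0)
cv2.imwrite("pics/w11a.png",cv2.resize(im[v0:v+60,u0:u+60],None,fx=5,fy=5,interpolation=cv2.INTER_CUBIC));print(u0,v0)
E
```

```text
27.83 [ 0.5448 -0.0176  0.2424] [ 0.000e+00  7.234e-01  6.904e-01 -2.000e-04]
[259.4890058   78.16524147]
199 18
```

View pics/w11a.png

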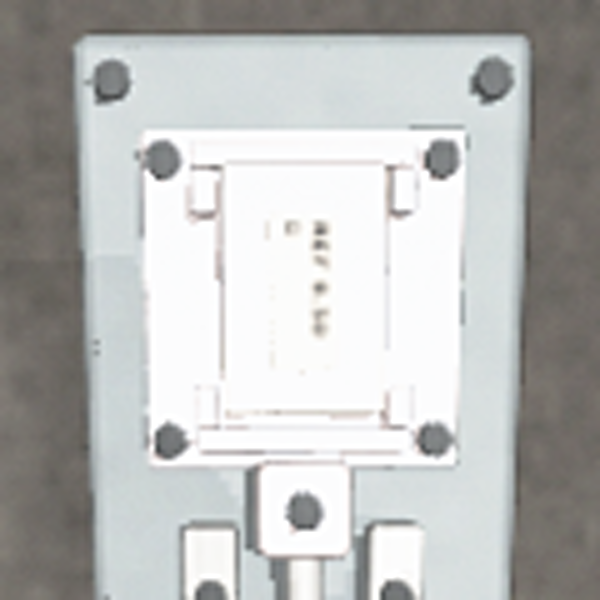

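View pics/w11.png

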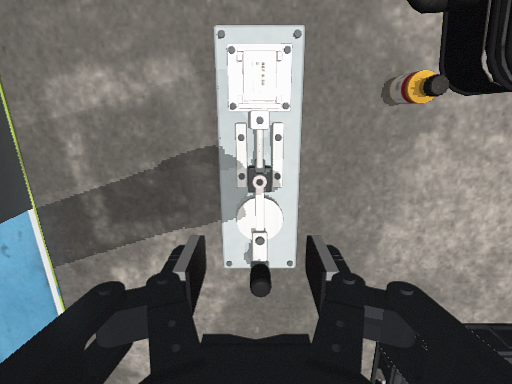

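The block is still inside the rims, shifted a little to the +y end within the pocket's clearance. The crank is home and the oil bottle stands where it was. I'm handing in.

```bash
python3 - <<'E'
from h import *
print(bot.hand_in())
E
```

```text
the job is handed in; nothing more can be done
None
```

I laid the pale 35 x 50 mm test block in the nest. I then gripped the knob and wound the crank two turns clockwise at about 7 s a turn, let go with the handle back home, and handed in at about 28 s. No verdict was reported.

- **Block:** The last picture shows it still inside all the rims, shifted to the +y end by about the pocket's 1.5 mm clearance. That shift is judged by eye, not measured.
- **Crank:** It is back at its starting place in the picture. The tool's path followed the command to within 0.08 rad. The radial force at the checks was at most about 2.6 N, so the knob gave well under 1 mm. The tangential force peaked at about 10 N.
- **Upward force:** The tool felt an unexplained upward force of up to 17 N in the first heavy half, so I raised the commanded height by 1 mm over 10 rows. It peaked at about 10 N in the second.
- **Bystanders:** The oil bottle looks unmoved. I did not look at the stamp or the square block again, but the arm kept clear of both.
- **Disagreements:** The wrist camera and the tool position differed by about 1.7 mm in x, and the top camera by about 5 mm. I placed the block from what the wrist camera showed of the block against the nest.

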